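# Unlock and level the counter scale, holding it down on its foot

## Task

Get the counter scale level: slide its orange transit lock from the red end of its track to the green mark, then press the black levelling knob down against its spring (not right to its stop) so that the front of the scale sits firmly on its foot, and turn the knob until the bubble is centred between the two black lines of the spirit level. Finish while still holding the knob pressed down with the bubble centred, do not let go; leave the other things on the counter where they are.

Things in the scene. Friction and masses are not known exactly. Their poses are not given: they have to be found in the camera images.
- scale: the counter scale's fixed grey base, 240 (x) x 260 (y) mm; origin at the centre of its underside on the counter; x points from its front edge (robot's side) to the rear, y to its left, z up. A black deck, 222 x 182 x 12 mm, top 52 mm above the counter, is hinged along its rear edge; springs hold its front about 3 mm high. Lock on the left, knob at the front right corner, spirit level between
- lock_grip (a point): centre of the orange transit lock's grip, an upright block 18 (along the track) x 14 (across) x 36 mm, 70 mm above the counter, on a grey housing 62 mm wide, top 51 mm above the counter. It slides 70 mm along the scale's +x (away from the robot) with about 2 N of friction and stays put. Only within 6 mm of the green mark does it let the deck go all the way down
- lock_mark (a point): where the centre of the lock's grip has to be, over the middle of the green mark, (-0.025, 0.096, 0.069) m from the scale's origin in its axes; about half-way along the track
- knob_grip (a point): centre of the black round levelling knob, diameter 36 mm, 30 mm high, upright on a thin stem, its underside 21 mm above the deck; at (-0.085, -0.075, 0.091) m from the scale's origin when free. Pressing it 8 to 10 mm below its free height seats the foot well. It can turn about 1.3 to 1.9 rad clockwise (from above) from its start; clockwise lengthens the foot and raises the front of the deck
- vial_mid (a point): middle of the top of the spirit level, a green tube 72 mm long and 16 mm thick along the scale's x axis, with two black lines 21 mm apart about its middle
- bubble (a joint): m along the tube of the white bubble (15 mm long): 0 = centred, + = towards the scale's rear (front too low), - = towards the front (too high). Knob free: about -0.024. Foot resting on its pad: +0.010 to +0.022 at the start; each radian of clockwise turn (from above) takes it 0.020 to the front. It also passes the centre while the deck goes down: it counts only with the foot on its pad
- knob (a joint): how far in m the knob is pressed into the deck against its own spring (1.5 N per mm): 0 = free, 0.010 = at its stop. The first 3 N (2 mm) take the deck down, 3 mm to level and up to 3 mm more while the foot is still too short, until the foot meets its pad; from about 0.0035 the foot is well seated, 0.004 to 0.008 is right
- spindle: the steel spindle that carries the black levelling knob and turns with it; origin on the knob's axis at the deck's top, 36 mm below the knob's centre when the knob is free
- foot: the steel levelling foot under the deck, right below the knob; origin at its lower end. It is screwed up and down by the knob
- foot_pad: the round dark steel pad, 32 mm across and 4 mm high, on the base under the foot; origin at its underside
- mug: bystander: white mug, to be left alone (moving it by more than 20 mm fails); origin at the centre of its underside
- stamp: bystander: wooden hand stamp, to be left alone (moving it by more than 20 mm fails); origin at the centre of its underside
- calculator: bystander: calculator, to be left alone (moving it by more than 20 mm fails); origin at the centre of its underside

How it is judged:
By the outcome, as a careful person would: the job done as asked, in the order asked, and still so for the second after the job is handed in, while the arm keeps its last pose, push and grip.
It also fails if it takes over 45 s, if anything falls off the work surface, if the arm or the gripper's body presses on something with over 40 N, if the wrist force passes 120 N, or if a joint passes its speed limit or range.

## Robot

A 7-joint arm with a two-finger parallel gripper is mounted at the origin on a cart in front of the work surface, level with it; the furniture and walls round the work are solid. World frame = base frame: x ahead of the robot, y to its left, z up, the work surface at z = 0. Lengths are in m, angles in rad, forces in N, time in s.
With the tool pointing down it reaches from about 0.35 to 0.9 m from the base axis. Payload 19.9 kg.
Tool frame: the origin (TCP) lies between the finger pads; the fingertips stand 11 mm ahead of it and the grasp point (between the pads) lies 8 mm behind it; z points along the fingers, y is the direction in which the jaws open and shut (so a half turn about z gives the same grasp; the last joint's range is limited). The gripper opens to 94 mm and grips with 3 to 60 N. Pads are 16 mm wide; open, the fingers measure 119 mm over their backs; the gripper's body (75 mm by 177 mm) begins 78 mm behind the grasp point.
Start: joints at [1.202, 0.417, -0.01, 1.614, 0.005, 1.111, -0.053], TCP at [0.201, -0.592, 0.216] pointing down, gripper open.
Joint ranges: [-2.81, 2.81], [-0.39, 2.02], [-1.27, 1.25], [0.06, 2.57], [-1.19, 4.33], [0.19, 2], [-2.82, 2.82]. Speed limits (rad/s): [1.89, 1.89, 2.39, 2.39, 3.01, 3.01, 3.01].

## Interface

Orientations are given as a 3x3 rotation matrix whose columns are the frame's x, y, z axes.
In Python, from workcell import arm, eyes, order gives the robot as it stands.
- The arm moves only by the shell command python3 -m jog 'ROWS'. ROWS is JSON, a list of rows, each an object of numbers: "jaw": the opening, from -1 (shut) to 1 (fully open), so that 0 is half open; "dx", "dy", "dz": the shift along the world's x, y, z in cm; "twist": the turn about the world's z in degrees. In form: [{"jaw": .., "dx": .., "dy": .., "dz": .., "twist": ..}, ...]. A call has 1 to 20 rows; each row shifts and turns the commanded pose from where the row before left it; what a row does not reach is not made up. A row lasts 1/10 s, in which the tool goes at most 50 mm and 8.59 degrees, less where a joint would pass 70% of its speed; a pose out of reach is approached as far as the arm can. A call is refused whole if a number of a shift passes 5 or a number of a turn 8.59, either way. A call with a gripper value outside its range is refused whole. The fingers move at their own pace and stop on an object; the grip force is fixed at half the most. Time passes only in rows, so rows that do not move let the fingers close. It gives the time, the measured TCP pose, the force and the opening at its end, in the units of the state.
- arm.state(): the state, without advancing time (a new reading comes with each control period).
- eyes.capture(name): name is "scene" or "side" or "wrist"; returns (picture, depth): 480x640x3 uint8, red, green, blue; 480x640 float32, m along the optical axis (not along the pixel's ray), 0 where there is no reading.
- eyes.calibration(name): a dict with "K" (3x3 intrinsics, pixels), "k1" (the pictures are not rectified: a ray, as slopes to the right and down, at radius r is drawn at 1 + k1 r^2 times it, then the intrinsics apply), "extrinsics" (4x4, takes a point from camera to world coordinates); the wrist camera has in their place "mount" (4x4, takes a point from camera to tool coordinates, whose origin is the TCP and whose axes are the flange's). Camera axes: x right, y down, z forward; pixel columns grow to the right and rows downward; lengths in m; the calibration is good to about 2 mm. A picture is of the moment at which its call begins: read the wrist's pose just before it. calibration takes no time and is no camera call.
- order.finish_job(): hands the job in, once; it reports no verdict.
The state is a dict: "t": time; "joints": joint angles; "joint_vel": joint speeds; "tau": joint torques, N m; "position": TCP position; "ee_rot": TCP orientation; "ft_force": force on the tool from outside, world axes, zero at the start; "moment": the same for the moment, N m; "gripper_width": finger opening in m.
Only numpy, scipy, OpenCV 4.12 (cv2) and the standard library are available. Lean on these libraries where they do the work, as an engineer would, in place of code of your own. Each camera call takes 0.05 s, during which the arm holds its last target. There are 200 camera calls.

## Working session

There is one attempt and no reset: what is moved stays moved. The work goes in short steps, Python scripts to look and compute and a shell command to move; the robot and the scene stay as the last step left them, time stands still between calls to the robot, and variables do not carry over. Pictures are saved under pics/ and viewed, about 8 in all and at most 12, crops included, and the job is handed in when it is done.

```bash
mkdir -p pics; cat > h.py <<'E'
import numpy as np, cv2
from workcell import arm, eyes, order
def cal(n):
    c=eyes.calibration(n); K=np.array(c["K"]);k1=c["k1"]
    if "extrinsics" in c: T=np.array(c["extrinsics"])
    else:
        s=arm.state();W=np.eye(4);W[:3,:3]=np.array(s["ee_rot"]);W[:3,3]=s["position"];T=W@np.array(c["mount"])
    return K,k1,T
def rays(uv,K,k1):
    uv=np.asarray(uv,float).reshape(-1,1,2)
    return cv2.undistortPoints(uv,K,np.array([k1,0,0,0,0.])).reshape(-1,2)
def plane(uv,C,z):
    K,k1,T=C;r=rays(uv,K,k1);d=np.c_[r,np.ones(len(r))]@T[:3,:3].T;o=T[:3,3]
    return o+d*((z-o[2])/d[:,2])[:,None]
def world(uv,dep,C):
    K,k1,T=C;uv=np.asarray(uv);r=rays(uv,K,k1);z=dep[uv[:,1].astype(int),uv[:,0].astype(int)]
    return np.c_[r*z[:,None],z]@T[:3,:3].T+T[:3,3]
def snap(n,tag):
    C=cal(n);p,d=eyes.capture(n);cv2.imwrite(f"pics/{tag}.png",p[:,:,::-1]);np.savez(f"pics/{tag}.npz",p=p,d=d,K=C[0],k1=C[1],T=C[2]);return p,d,C
def load(t):
    f=np.load(f"pics/{t}.npz");return f["p"],f["d"],(f["K"],float(f["k1"]),f["T"])
E
python3 - <<'E'
from h import *
s=arm.state();print(s["t"],s["position"],s["ee_rot"],s["gripper_width"])
for n in("scene","side"):
    p,d,C=snap(n,n+"0");print(n,C[2].round(3).tolist(),C[0].round(1).tolist(),C[1])
a=cv2.imread("pics/scene0.png");b=cv2.imread("pics/side0.png")
E
```

```text
0.0 [ 0.20109414 -0.59137695  0.21582044] [[ 9.46776262e-01  3.21892056e-01 -4.61643693e-04]
 [ 3.21892379e-01 -9.46775585e-01  1.13506631e-03]
 [-7.17041495e-05 -1.22325342e-03 -9.99999249e-01]] 0.0940308178480278
scene [[-0.701, -0.459, 0.546, 0.027], [-0.713, 0.47, -0.521, 0.678], [-0.017, -0.754, -0.656, 0.766], [0.0, 0.0, 0.0, 1.0]] [[467.9, 0.0, 317.1], [0.0, 467.9, 238.1], [0.0, 0.0, 1.0]] -0.09901782240193518
side [[-0.827, -0.259, 0.499, 0.02], [-0.562, 0.37, -0.739, 0.945], [0.007, -0.892, -0.452, 0.576], [0.0, 0.0, 0.0, 1.0]] [[487.1, 0.0, 319.7], [0.0, 487.1, 232.0], [0.0, 0.0, 1.0]] -0.02640427875114716
```

View pics/scene0.png

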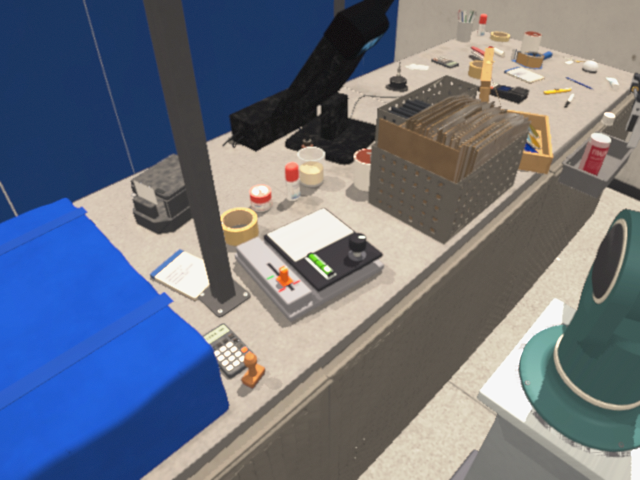

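View pics/side0.png

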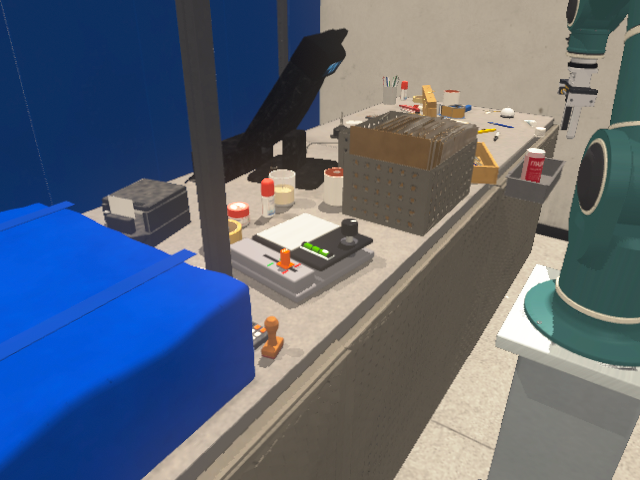

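The scene view shows the orange lock at about (284,277), the vial at (320,264) and the knob at (357,247). The file box is to the right of the scale and the post behind its left side. The side view agrees: lock (285,262), knob (349,230).

```bash
python3 - <<'E'
from h import *
for n,box in(("scene0",(235,205,390,325)),("side0",(225,205,380,305))):
    p,d,C=load(n);x0,y0,x1,y1=box
    hsv=cv2.cvtColor(p,cv2.COLOR_RGB2HSV)
    sub=np.zeros(hsv.shape[:2],bool);sub[y0:y1,x0:x1]=1
    h,s,v=[hsv[...,i].astype(int) for i in range(3)]
    for nm,m in(("orange",(h>=5)&(h<16)&(s>170)&(v>120)),("green",(h>45)&(h<70)&(s>120)),("red",((h<4)|(h>174))&(s>120))):
        m=(m&sub).astype(np.uint8);k,l,st,ce=cv2.connectedComponentsWithStats(m)
        for i in range(1,k):
            if st[i,4]<8: continue
            ys,xs=np.where(l==i);W=world(np.c_[xs,ys],d,C)
            print(n,nm,st[i].tolist(),ce[i].round(1),np.median(W,0).round(4),W.min(0).round(3),W.max(0).round(3))
    ys,xs=np.where(sub&(d>0));W=world(np.c_[xs,ys],d,C)
    ok=(W[:,2]>.098)&(W[:,2]<.115)&(v[ys,xs]<90)
    P=W[ok];P=P[np.linalg.norm(P[:,:2]-np.median(P[:,:2],0),axis=1)<.03]
    print("knobtop",len(P),P.mean(0).round(4),P.min(0).round(3),P.max(0).round(3))
    # base points of plates
    for a,b in((.043,.049),(.049,.06)):
        q=W[(W[:,2]>a)&(W[:,2]<b)][:,:2].astype(np.float32)
        r=cv2.minAreaRect(q);print(a,len(q),r)
    c=cv2.resize(p[y0:y1,x0:x1],None,fx=4,fy=4,interpolation=cv2.INTER_CUBIC)
    cv2.imwrite(f"pics/crop_{n}.png",c[:,:,::-1])
E
```

```text
scene0 orange [277, 270, 15, 16, 139] [283.9 278.2] [0.5648 0.2614 0.0619] [0.027 0.246 0.052] [0.592 0.678 0.766]
scene0 green [308, 254, 23, 20, 113] [317.4 262.2] [0.5544 0.1758 0.0638] [0.514 0.161 0.058] [0.586 0.186 0.068]
scene0 red [293, 281, 6, 3, 8] [295.6 282.1] [0.5528 0.2411 0.0502] [0.552 0.235 0.049] [0.556 0.247 0.053]
scene0 red [280, 287, 5, 4, 11] [282.1 288.5] [0.5592 0.2745 0.0512] [0.555 0.268 0.049] [0.562 0.281 0.053]
knobtop 138 [0.513  0.0976 0.104 ] [0.496 0.078 0.098] [0.533 0.113 0.108]
0.043 811 ((0.6726477146148682, 0.14729490876197815), (0.24927277863025665, 0.36219707131385803), 81.2947998046875)
0.049 6137 ((0.6598306894302368, 0.14598187804222107), (0.2543078362941742, 0.3408070206642151), 80.97013092041016)
side0 orange [277, 249, 17, 20, 180] [284.8 259.7] [0.5677 0.26   0.0653] [0.02  0.245 0.05 ] [0.588 0.945 0.576]
side0 green [304, 242, 7, 7, 16] [306.4 245.6] [0.5757 0.1746 0.0611] [0.564 0.165 0.058] [0.584 0.178 0.064]
side0 green [308, 243, 21, 13, 45] [317.7 249.7] [0.5427 0.1786 0.0623] [0.514 0.165 0.057] [0.577 0.186 0.067]
side0 red [227, 208, 22, 10, 129] [237.7 213.1] [0.8519 0.1003 0.037 ] [0.02  0.065 0.027] [0.887 0.945 0.576]
side0 red [294, 263, 7, 4, 10] [297.2 264.8] [0.5532 0.2403 0.0503] [0.02  0.232 0.049] [0.557 0.945 0.576]
side0 red [282, 270, 6, 4, 10] [284.5 271.4] [0.5584 0.2765 0.0507] [0.556 0.267 0.05 ] [0.561 0.281 0.052]
knobtop 89 [0.5137 0.0978 0.103 ] [0.499 0.079 0.098] [0.531 0.111 0.107]
0.043 894 ((0.6218754649162292, 0.1251087486743927), (0.40693148970603943, 0.38682031631469727), 35.81476593017578)
0.049 4351 ((0.6173449754714966, 0.1282890886068344), (0.39554497599601746, 0.3737069070339203), 34.60782241821289)
```

View pics/crop_scene0.png

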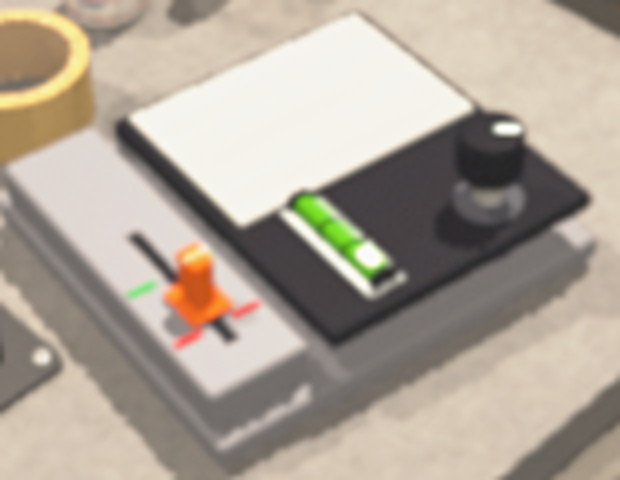

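The crop shows the lock at the red end, the green tick behind it, and the bubble at the front end of the vial. Next I measure the green tick and the obstacle heights, then plan the approach.

```bash
python3 - <<'E'
from h import *
p,d,C=load("scene0")
print("green tick",plane([[270.5,277.5],[266.5,279.3],[274.5,276]],C,.051).round(4).tolist())
print("red ticks",plane([[282.1,288.5],[295.6,282.1]],C,.051).round(4).tolist())
print("slot ends",plane([[268.5,264],[293,289.5]],C,.051).round(4).tolist())
# deck corners: left-rear, front-left, right ; yaw
q=plane([[266,236.5],[319,290]],C,.052);v=q[0]-q[1];print("deck left edge",q.round(3).tolist(),np.degrees(np.arctan2(v[1],v[0])))
q=plane([[382,254.5],[319,288.5]],C,.054);v=q[1]-q[0];print("front edge",q.round(3).tolist(),np.degrees(np.arctan2(v[1],v[0]))-90)
h=np.full((10,14),-1.)
yy,xx=np.mgrid[0:480:2,0:640:2];uv=np.c_[xx.ravel(),yy.ravel()]
for n in("scene0","side0"):
    p,d,C=load(n);k=d[uv[:,1],uv[:,0]]>.1;W=world(uv[k],d,C)
    for X in W:
        i=int((X[0]-.2)//.07);j=int((X[1]+.5)//.07)
        if 0<=i<10 and 0<=j<14: h[i,j]=max(h[i,j],X[2])
print("rows x from .2 step .07, cols y from -.5 step .07");print((h*100).round(0).astype(int))
c=eyes.calibration("wrist");print(np.round(c["mount"],3).tolist(),c["K"])
E
```

```text
green tick [[0.601, 0.27, 0.051], [0.603, 0.2794, 0.051], [0.5983, 0.2611, 0.051]]
red ticks [[0.5595, 0.2736, 0.051], [0.553, 0.2415, 0.051]]
slot ends [[0.6357, 0.2464, 0.051], [0.5412, 0.2596, 0.051]]
deck left edge [[0.71, 0.191, 0.052], [0.501, 0.223, 0.052]] -8.684337061485346
front edge [[0.476, 0.051, 0.054], [0.503, 0.222, 0.054]] -9.02919372845352
rows x from .2 step .07, cols y from -.5 step .07
[[  56  -89  -89  -89  -89  -89  -89  -90 -100 -100 -100 -100 -100 -100]
 [ -89  -89  -89  -89  -89  -89  -89  -89  -89 -100 -100 -100 -100 -100]
 [   0    0    0    0    0    0    0    0    0    0    0    0    0    0]
 [  23   23   24   24   23   26    0    6    5    0    0    0    0    7]
 [  23   24   24   24   24   26    0    6   11    7    6    5    2    2]
 [  23   24   24   24   24   25    0    6    6    7    9    5    2    2]
 [-100   24   24   24   23   25    0    6    6    6    5   61   62    0]
 [  17   17   18    9   41    0    0    6    6    6    5    5   55    1]
 [  18   18   45   45   46    9   10   11    0    5    5    1    1    1]
 [  45   46   46   46   46    9   11   11    5    5    5    1    1    1]]
[[-0.0, -0.966, -0.257, 0.075], [1.0, 0.0, -0.0, 0.001], [0.0, -0.257, 0.966, -0.169], [0.0, 0.0, 0.0, 1.0]] [[355.22438271   0.         325.06383581]
 [  0.         355.22438271 243.13405377]
 [  0.           0.           1.        ]]
```

```bash
python3 -m jog '[{"jaw":1,"dz":4.5},{"jaw":1,"dz":4.5},{"jaw":1,"dz":4.5},{"jaw":1,"dz":4.5},{"jaw":1,"dx":1.6,"dy":4.7,"twist":-1.7},{"jaw":1,"dx":1.6,"dy":4.7,"twist":-1.7},{"jaw":1,"dx":1.6,"dy":4.7,"twist":-1.7},{"jaw":1,"dx":1.6,"dy":4.7,"twist":-1.7},{"jaw":1,"dx":1.6,"dy":4.7,"twist":-1.7},{"jaw":1,"dx":1.6,"dy":4.7,"twist":-1.7},{"jaw":1,"dx":1.6,"dy":4.7,"twist":-1.7},{"jaw":1,"dx":1.6,"dy":4.7,"twist":-1.7},{"jaw":1,"dx":1.6,"dy":4.7,"twist":-1.7},{"jaw":1,"dx":1.6,"dy":4.7,"twist":-1.7},{"jaw":1,"dx":1.6,"dy":4.7,"twist":-1.7},{"jaw":1,"dx":1.6,"dy":4.7,"twist":-1.7},{"jaw":1,"dx":1.6,"dy":4.7,"twist":-1.7},{"jaw":1,"dx":1.6,"dy":4.7,"twist":-1.7},{"jaw":1,"dx":1.6,"dy":4.7,"twist":-1.7},{"jaw":1,"dx":1.6,"dy":4.7,"twist":-1.7}]'
python3 -m jog '[{"jaw":1},{"jaw":1},{"jaw":1}]'
python3 - <<'E'
from h import *
s=arm.state();print(s["t"],s["joints"],s["position"],np.degrees(np.arctan2(s["ee_rot"][1][0],s["ee_rot"][0][0])))
p,d,C=snap("wrist","w1")
p,d,C=load("side0")
print("post", )
yy,xx=np.mgrid[0:480,150:260];uv=np.c_[xx.ravel(),yy.ravel()]
for n in("scene0","side0"):
    p,d,C=load(n);k=d[uv[:,1],uv[:,0]]>.1;W=world(uv[k],d,C);m=(W[:,2]>.15)&(W[:,2]<.5)&(W[:,0]<.75)&(W[:,1]<.6)&(W[:,1]>.2);P=W[m]
    for z in(.2,.3,.4):
        Q=P[abs(P[:,2]-z)<.03]
        if len(Q):print(z,np.percentile(Q,2,0).round(3),np.percentile(Q,98,0).round(3))
E
```

```text
0.1 [ 1.20151294  0.41790335 -0.01032331  1.61408379  0.00470789  1.11074042
 -0.05299066] [ 0.20111013 -0.59141452  0.21590727] 18.782857628792787
post
0.2 [0.439 0.341 0.173] [0.675 0.595 0.222]
0.3 [0.649 0.334 0.271] [0.686 0.372 0.328]
0.4 [0.649 0.334 0.371] [0.687 0.372 0.429]
0.2 [0.441 0.342 0.173] [0.681 0.597 0.223]
0.3 [0.651 0.333 0.271] [0.688 0.372 0.329]
0.4 [0.65  0.333 0.371] [0.689 0.371 0.429]schema error: expected keys jaw, dx, dy, dz, twist
schema error: expected keys jaw, dx, dy, dz, twist
```

View pics/w1.png

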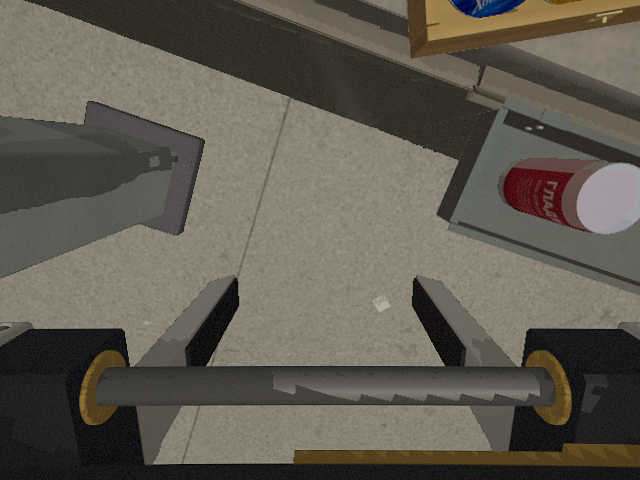

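Every row needs all its keys. The post (x 0.65–0.69, y ≥ 0.333) and the bag (y > 0.34) rule out jaws across the track at the lock. I'll put the jaws along the track (yaw ≈ -99° = 261°), which keeps the camera on the free side.

```bash
python3 -m jog '[{"jaw":1,"dx":0,"dy":0,"dz":4.5,"twist":8.5},{"jaw":1,"dx":0,"dy":0,"dz":4.5,"twist":8.5},{"jaw":1,"dx":0,"dy":0,"dz":4.5,"twist":8.5},{"jaw":1,"dx":0,"dy":0,"dz":4.5,"twist":8.5},{"jaw":1,"dx":1.9,"dy":4.6,"dz":0,"twist":8.5},{"jaw":1,"dx":1.9,"dy":4.6,"dz":0,"twist":8.5},{"jaw":1,"dx":1.9,"dy":4.6,"dz":0,"twist":8.5},{"jaw":1,"dx":1.9,"dy":4.6,"dz":0,"twist":8.5},{"jaw":1,"dx":1.9,"dy":4.6,"dz":0,"twist":8.5},{"jaw":1,"dx":1.9,"dy":4.6,"dz":0,"twist":8.5},{"jaw":1,"dx":1.9,"dy":4.6,"dz":0,"twist":8.5},{"jaw":1,"dx":1.9,"dy":4.6,"dz":0,"twist":8.5},{"jaw":1,"dx":1.9,"dy":4.6,"dz":0,"twist":8.5},{"jaw":1,"dx":1.9,"dy":4.6,"dz":0,"twist":8.5},{"jaw":1,"dx":1.9,"dy":4.6,"dz":0,"twist":8.5},{"jaw":1,"dx":1.9,"dy":4.6,"dz":0,"twist":8.5},{"jaw":1,"dx":1.9,"dy":4.6,"dz":0,"twist":8.5},{"jaw":1,"dx":1.9,"dy":4.6,"dz":0,"twist":8.5},{"jaw":1,"dx":1.9,"dy":4.6,"dz":0,"twist":8.5},{"jaw":1,"dx":1.9,"dy":4.6,"dz":0,"twist":8.5}]'; python3 - <<'E'
from h import *
s=arm.state();print(np.round(s["joints"],2),np.degrees(np.arctan2(s["ee_rot"][1][0],s["ee_rot"][0][0])))
E
```

```text
t: 2.15
position: [0.5056, 0.146, 0.3966]
ee_rot: [[-0.987, -0.158, 0.001], [-0.158, 0.987, -0.0], [-0.001, -0.0, -1.0]]
ft_force: [0.9, -1.1, 0.5]
gripper_width: 0.0939
[ 0.47  0.21 -0.95  1.57  0.17  1.45  1.24] -170.9274617467954
```

```bash
python3 -m jog '[{"jaw":1,"dx":1.2,"dy":2.8,"dz":0,"twist":8.5},{"jaw":1,"dx":1.2,"dy":2.8,"dz":0,"twist":8.5},{"jaw":1,"dx":0.6,"dy":2.0,"dz":0,"twist":8.5},{"jaw":1,"dx":0,"dy":1,"dz":0,"twist":8.5},{"jaw":1,"dx":0,"dy":0,"dz":0,"twist":8.5},{"jaw":1,"dx":0,"dy":0,"dz":0,"twist":8.5},{"jaw":1,"dx":0,"dy":0,"dz":0,"twist":8.5},{"jaw":1,"dx":0,"dy":0,"dz":0,"twist":8.5},{"jaw":1,"dx":0,"dy":0,"dz":0,"twist":4},{"jaw":1,"dx":0,"dy":0,"dz":0,"twist":0},{"jaw":1,"dx":0,"dy":0,"dz":0,"twist":0}]'; python3 - <<'E'
from h import *
s=arm.state();print(np.round(s["joints"],2),np.degrees(np.arctan2(s["ee_rot"][1][0],s["ee_rot"][0][0])))
snap("wrist","w2")
E
```

```text
t: 3.25
position: [0.5352, 0.2302, 0.3963]
ee_rot: [[-0.163, -0.987, -0.0], [-0.987, 0.163, -0.0], [0.0, 0.0, -1.0]]
ft_force: [-0.7, 0.4, -0.4]
gripper_width: 0.0939
[ 0.38  0.44 -1.19  1.44  0.41  1.53  2.19] -99.3695128782388
```

View pics/w2.png

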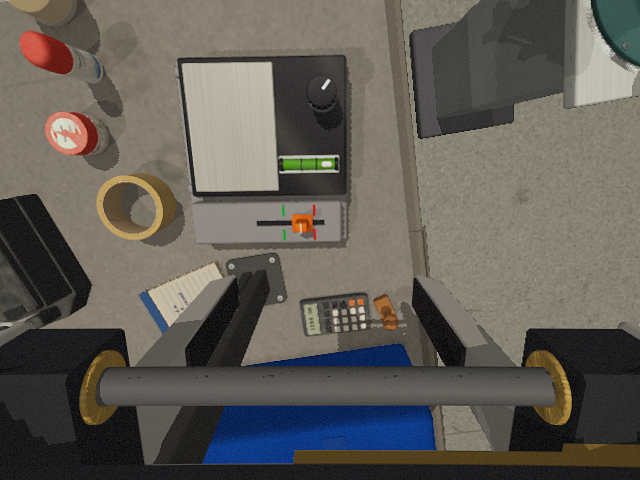

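The wrist view shows the scale from above: orange lock at (302,223), green ticks at column 284, red ticks at 314, knob at (322,92), bubble at (327,163).

```bash
python3 - <<'E'
from h import *
p,d,C=load("w2");hsv=cv2.cvtColor(p,cv2.COLOR_RGB2HSV);h,s,v=[hsv[...,i].astype(int) for i in range(3)]
def comps(m,box,z,nm,mn=5):
    b=np.zeros(m.shape,bool);b[box[1]:box[3],box[0]:box[2]]=1
    k,l,st,ce=cv2.connectedComponentsWithStats((m&b).astype(np.uint8))
    for i in range(1,k):
        if st[i,4]>=mn:
            ys,xs=np.where(l==i);W=world(np.c_[xs,ys],d,C)
            print(nm,st[i].tolist(),plane([ce[i]],C,z)[0].round(4),"depthmed",np.median(W,0).round(4))
B=(240,190,350,250)
comps((h>45)&(h<85)&(s>100),B,.051,"green");comps(((h<5)|(h>172))&(s>130)&(v>120),B,.051,"red")
comps((h>=6)&(h<18)&(s>150),B,.088,"orange")
comps((h>40)&(h<75)&(s>110),(270,145,350,180),.068,"vial")
comps((v<38),(240,210,330,236),.051,"slot",20)
yy,xx=np.mgrid[60:130,290:350];W=world(np.c_[xx.ravel(),yy.ravel()],d,C)
Q=W[(W[:,2]>.098)&(W[:,2]<.115)];(c,r)=cv2.minEnclosingCircle(Q[:,:2].astype(np.float32));print("knob top",len(Q),Q.mean(0).round(4),c,r)
yy,xx=np.mgrid[195:250,280:330];W=world(np.c_[xx.ravel(),yy.ravel()],d,C)
Q=W[(W[:,2]>.080)&(W[:,2]<.1)];print("grip top",len(Q),Q.mean(0).round(4),Q.min(0).round(4),Q.max(0).round(4))
m=((v<60)&(s<90));cn=[[180,58],[344,56],[346,192],[184,195]];print("deck corners",plane(cn,C,.053).round(4).tolist())
E
```

```text
green [282, 206, 3, 10, 25] [0.5987 0.2332 0.051 ] depthmed [0.5987 0.2331 0.0524]
green [283, 230, 3, 10, 28] [0.604  0.2685 0.051 ] depthmed [0.6036 0.2684 0.0525]
red [313, 205, 2, 11, 22] [0.5542 0.239  0.051 ] depthmed [0.5541 0.2388 0.0525]
red [313, 229, 3, 11, 30] [0.5594 0.274  0.051 ] depthmed [0.5592 0.273  0.0521]
orange [291, 215, 22, 18, 337] [0.5706 0.2479 0.088 ] depthmed [0.5708 0.25   0.0586]
vial [282, 159, 53, 11, 479] [0.553  0.1718 0.068 ] depthmed [0.5544 0.1716 0.0653]
slot [257, 221, 34, 4, 94] [0.6142 0.2479 0.051 ] depthmed [0.6139 0.2475 0.0525]
knob top 796 [0.5173 0.0899 0.106 ] (0.5176849961280823, 0.0897529199719429) 0.019434187561273575
grip top 136 [0.5729 0.2537 0.088 ] [0.5642 0.2472 0.0801] [0.5819 0.2617 0.0911]
deck corners [[0.691, 0.0143, 0.053], [0.4802, 0.046, 0.053], [0.5036, 0.2206, 0.053], [0.7336, 0.1872, 0.053]]
```

```bash
python3 -m jog '[{"jaw":0.2,"dx":1.9,"dy":1.2,"dz":-4,"twist":1},{"jaw":0.2,"dx":1.9,"dy":1.15,"dz":-4,"twist":0},{"jaw":0.2,"dx":0,"dy":0,"dz":-4,"twist":0},{"jaw":0,"dx":0,"dy":0,"dz":-4,"twist":0},{"jaw":0,"dx":0,"dy":0,"dz":-4,"twist":0},{"jaw":0,"dx":0,"dy":0,"dz":-4,"twist":0},{"jaw":0,"dx":0,"dy":0,"dz":-3,"twist":0},{"jaw":0,"dx":0,"dy":0,"dz":0,"twist":0},{"jaw":0,"dx":0,"dy":0,"dz":0,"twist":0},{"jaw":0,"dx":0,"dy":0,"dz":0,"twist":0}]'; python3 - <<'E'
from h import *
s=arm.state();print(np.round(s["joints"],2),np.degrees(np.arctan2(s["ee_rot"][1][0],s["ee_rot"][0][0])))
E
```

```text
t: 4.3
position: [0.574, 0.2544, 0.1284]
ee_rot: [[-0.144, -0.99, 0.002], [-0.99, 0.144, 0.001], [-0.001, -0.002, -1.0]]
ft_force: [0.2, -0.4, 0.5]
gripper_width: 0.047
[ 0.21  0.73 -1.    1.66  0.67  1.12  2.03] -98.2528363894366
```

```bash
python3 -m jog '[{"jaw":0,"dx":0,"dy":0,"dz":-3,"twist":0},{"jaw":0,"dx":0,"dy":0,"dz":-2,"twist":0},{"jaw":0,"dx":0,"dy":0,"dz":-1,"twist":0},{"jaw":0,"dx":0,"dy":0,"dz":0,"twist":0},{"jaw":-1,"dx":0,"dy":0,"dz":0,"twist":0},{"jaw":-1,"dx":0,"dy":0,"dz":0,"twist":0},{"jaw":-1,"dx":0,"dy":0,"dz":0,"twist":0},{"jaw":-1,"dx":0,"dy":0,"dz":0,"twist":0},{"jaw":-1,"dx":0,"dy":0,"dz":0,"twist":0},{"jaw":-1,"dx":0,"dy":0,"dz":0,"twist":0}]'
```

```text
t: 5.3
position: [0.5735, 0.2539, 0.0669]
ee_rot: [[-0.143, -0.99, 0.001], [-0.99, 0.143, 0.0], [-0.0, -0.001, -1.0]]
ft_force: [-0.7, -1.4, 6.7]
gripper_width: 0.0176
```

```bash
python3 -m jog '[{"jaw":-1,"dx":0,"dy":0,"dz":0.1,"twist":0},{"jaw":-1,"dx":0.5,"dy":-0.07,"dz":0,"twist":0},{"jaw":-1,"dx":0.8,"dy":-0.12,"dz":0,"twist":0},{"jaw":-1,"dx":0.8,"dy":-0.12,"dz":0,"twist":0},{"jaw":-1,"dx":0.5,"dy":-0.07,"dz":0,"twist":0},{"jaw":-1,"dx":0.25,"dy":-0.04,"dz":0,"twist":0},{"jaw":-1,"dx":0,"dy":0,"dz":0,"twist":0},{"jaw":-1,"dx":0,"dy":0,"dz":0,"twist":0},{"jaw":-1,"dx":0,"dy":0,"dz":0,"twist":0}]'
```

```text
t: 6.2
position: [0.6019, 0.2496, 0.067]
ee_rot: [[-0.143, -0.99, 0.0], [-0.99, 0.143, 0.0], [-0.0, -0.0, -1.0]]
ft_force: [3.8, 5.2, -17.2]
gripper_width: 0.018
```

```bash
python3 -m jog '[{"jaw":0,"dx":0,"dy":0,"dz":0,"twist":0},{"jaw":0,"dx":0,"dy":0,"dz":0,"twist":0},{"jaw":0,"dx":0,"dy":0,"dz":0,"twist":0},{"jaw":0.2,"dx":0,"dy":0,"dz":1,"twist":0},{"jaw":0.2,"dx":0,"dy":0,"dz":4,"twist":0},{"jaw":0.2,"dx":0,"dy":0,"dz":4,"twist":0},{"jaw":0.2,"dx":0,"dy":0,"dz":4,"twist":0},{"jaw":0.2,"dx":0,"dy":0,"dz":4,"twist":0},{"jaw":0.2,"dx":0,"dy":0,"dz":4,"twist":0},{"jaw":0.2,"dx":-2,"dy":-4,"dz":0,"twist":-8.4},{"jaw":0.2,"dx":-2,"dy":-4,"dz":0,"twist":-8.4},{"jaw":0.2,"dx":-2,"dy":-4,"dz":0,"twist":-8.4},{"jaw":0.2,"dx":-2.4,"dy":-4,"dz":0,"twist":-8.4},{"jaw":0.2,"dx":0,"dy":0,"dz":0,"twist":-8.4},{"jaw":0.2,"dx":0,"dy":0,"dz":0,"twist":-8.4},{"jaw":0.2,"dx":0,"dy":0,"dz":0,"twist":-8.4},{"jaw":0.2,"dx":0,"dy":0,"dz":0,"twist":-8.4},{"jaw":0.2,"dx":0,"dy":0,"dz":0,"twist":-8.4},{"jaw":0.2,"dx":0,"dy":0,"dz":0,"twist":-8.4}]'
python3 -m jog '[{"jaw":0.2,"dx":0,"dy":0,"dz":0,"twist":-8.4},{"jaw":0.2,"dx":0,"dy":0,"dz":0,"twist":-8.4},{"jaw":0.2,"dx":0,"dy":0,"dz":0,"twist":-8.4},{"jaw":0.2,"dx":0,"dy":0,"dz":0,"twist":-8.4},{"jaw":0.2,"dx":0,"dy":0,"dz":0,"twist":-8.4},{"jaw":0.2,"dx":0,"dy":0,"dz":0,"twist":-8.4},{"jaw":0.2,"dx":0,"dy":0,"dz":0,"twist":-8.4},{"jaw":0.2,"dx":0,"dy":0,"dz":0,"twist":-8.4},{"jaw":0.2,"dx":0,"dy":0,"dz":0,"twist":0},{"jaw":0.2,"dx":0,"dy":0,"dz":0,"twist":0},{"jaw":0.2,"dx":0,"dy":0,"dz":0,"twist":0}]'
python3 - <<'E'
from h import *
s=arm.state();print(np.round(s["joints"],2),np.degrees(np.arctan2(s["ee_rot"][1][0],s["ee_rot"][0][0])))
p,d,C=snap("wrist","w3");hsv=cv2.cvtColor(p,cv2.COLOR_RGB2HSV);h,s,v=[hsv[...,i].astype(int) for i in range(3)]
def comps(m,z,nm,mn=8):
    k,l,st,ce=cv2.connectedComponentsWithStats(m.astype(np.uint8))
    for i in range(1,k):
        if st[i,4]>=mn:
            w=plane([ce[i]],C,z)[0]
            if .45<w[0]<.68 and .1<w[1]<.3: print(nm,st[i].tolist(),w.round(4))
comps((h>45)&(h<85)&(s>100),.052,"green");comps(((h<5)|(h>172))&(s>130)&(v>120),.052,"red")
yy,xx=np.mgrid[0:480,0:640];W=world(np.c_[xx.ravel(),yy.ravel()],d,C)
o=((h>=4)&(h<20)&(s>130)).ravel()
Q=W[o&(W[:,2]>.08)&(W[:,2]<.1)&(W[:,1]<.3)];print("grip top",len(Q),Q.mean(0).round(4),Q.min(0).round(4),Q.max(0).round(4))
Q=W[(W[:,2]>.1)&(W[:,2]<.112)&(np.hypot(W[:,0]-.5175,W[:,1]-.09)<.03)];print("knob",len(Q),cv2.minEnclosingCircle(Q[:,:2].astype(np.float32)),Q.mean(0))
E
```

```text
t: 8.1
position: [0.5176, 0.0899, 0.2783]
ee_rot: [[-0.999, 0.044, 0.001], [0.044, 0.999, -0.0], [-0.001, -0.0, -1.0]]
ft_force: [0.6, 0.5, -0.2]
gripper_width: 0.0565
t: 9.2
position: [0.5177, 0.0897, 0.2777]
ee_rot: [[-0.355, 0.935, 0.0], [0.935, 0.355, -0.0], [-0.0, 0.0, -1.0]]
ft_force: [-0.7, -0.3, 0.0]
gripper_width: 0.0562
[ 0.37  0.24 -0.7   1.77  0.17  1.19 -0.02] 110.80749883619346
green [463, 77, 9, 12, 45] [0.604  0.2707 0.052 ]
green [440, 113, 10, 13, 53] [0.5982 0.231  0.052 ]
green [349, 133, 65, 47, 699] [0.5511 0.173  0.052 ]
red [423, 54, 12, 17, 70] [0.5591 0.2743 0.052 ]
red [404, 88, 11, 16, 64] [0.554  0.2389 0.052 ]
grip top 328 [0.6004 0.221  0.0875] [ 0.5037 -0.1388  0.0802] [0.6367 0.2565 0.0913]
knob 1066 ((0.5180750489234924, 0.08919770270586014), 0.019094480201601982) [0.51783032 0.09029142 0.10612623]
```

View pics/w3.png

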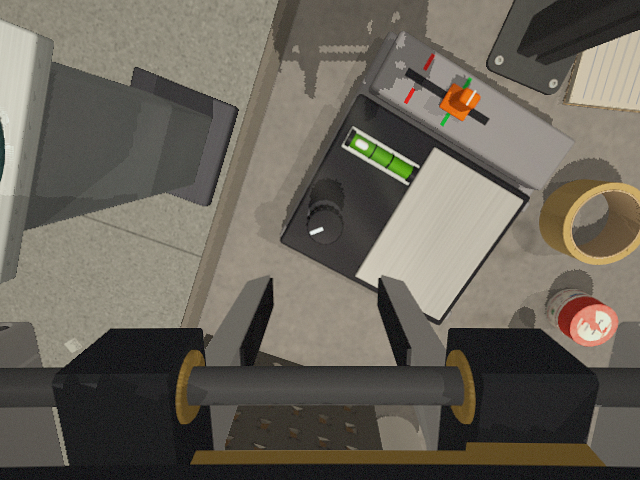

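The lock now sits between the green ticks, at about (460,101). I'll check the offset and descend over the knob.

```bash
python3 - <<'E'
from h import *
p,d,C=load("w3");hsv=cv2.cvtColor(p,cv2.COLOR_RGB2HSV);h,s,v=[hsv[...,i].astype(int) for i in range(3)]
yy,xx=np.mgrid[0:480,0:640];W=world(np.c_[xx.ravel(),yy.ravel()],d,C)
o=((h>=4)&(h<20)&(s>130)).ravel()
Q=W[o&(W[:,2]>.082)&(W[:,2]<.1)&(W[:,1]<.3)&(W[:,1]>.22)&(W[:,0]>.56)]
g=Q[:,:2].mean(0);e=g-np.array([.6011,.2508]);y=np.radians(-8.5);print(g.round(4),"along",e@[np.cos(y),np.sin(y)],cv2.minAreaRect(Q[:,:2].astype(np.float32)))
E
python3 -m jog '[{"jaw":0.2,"dx":0,"dy":0,"dz":-4,"twist":0},{"jaw":0.2,"dx":0,"dy":0,"dz":-4,"twist":0},{"jaw":0.2,"dx":0,"dy":0,"dz":-4,"twist":0},{"jaw":0.2,"dx":0,"dy":0,"dz":-3,"twist":0},{"jaw":0.2,"dx":0,"dy":0,"dz":-2,"twist":0},{"jaw":0.2,"dx":0,"dy":0,"dz":-1.5,"twist":0},{"jaw":0.2,"dx":0,"dy":0,"dz":-0.8,"twist":0},{"jaw":0.2,"dx":0,"dy":0,"dz":0,"twist":0},{"jaw":0.2,"dx":0,"dy":0,"dz":0,"twist":0}]'
```

```text
[0.6009 0.2486] along 0.00017893304408838758 ((0.6017411947250366, 0.24888335168361664), (0.014026544988155365, 0.017892977222800255), 84.00395202636719)
t: 10.15
position: [0.5182, 0.0898, 0.0852]
ee_rot: [[-0.352, 0.936, 0.001], [0.936, 0.352, 0.0], [-0.0, 0.001, -1.0]]
ft_force: [-0.7, 0.4, 0.5]
gripper_width: 0.0565
```

The lock is within 1 mm of the mark. Now I grip the knob and press.

```bash
python3 -m jog '[{"jaw":-1,"dx":0,"dy":0,"dz":0,"twist":0},{"jaw":-1,"dx":0,"dy":0,"dz":0,"twist":0},{"jaw":-1,"dx":0,"dy":0,"dz":0,"twist":0},{"jaw":-1,"dx":0,"dy":0,"dz":0,"twist":0},{"jaw":-1,"dx":0,"dy":0,"dz":0,"twist":0},{"jaw":-1,"dx":0,"dy":0,"dz":0,"twist":0}]'
python3 -m jog '[{"jaw":-1,"dx":0,"dy":0,"dz":-0.3,"twist":0},{"jaw":-1,"dx":0,"dy":0,"dz":-0.3,"twist":0},{"jaw":-1,"dx":0,"dy":0,"dz":-0.3,"twist":0},{"jaw":-1,"dx":0,"dy":0,"dz":0,"twist":0},{"jaw":-1,"dx":0,"dy":0,"dz":0,"twist":0},{"jaw":-1,"dx":0,"dy":0,"dz":0,"twist":0}]'
cat > bub.py <<'E'
from h import *
import sys
p,d,C=snap("wrist",sys.argv[1])
s=arm.state();print(s["t"],s["position"].round(4) if hasattr(s["position"],"round") else s["position"],s["ft_force"])
hsv=cv2.cvtColor(p,cv2.COLOR_RGB2HSV);h,S,v=[hsv[...,i].astype(int) for i in range(3)]
yy,xx=np.mgrid[0:480,0:640];uv=np.c_[xx.ravel(),yy.ravel()];P=plane(uv,C,.066)[:,:2]
y=np.radians(-8.5);ax=np.array([np.cos(y),np.sin(y)]);ay=np.array([-ax[1],ax[0]])
q=P-np.array([.553,.1718]);a=q@ax;b=q@ay
g=((h>40)&(h<75)&(S>110)).ravel()&(abs(a)<.05)&(abs(b)<.02)
print("green a %.4f..%.4f b %.4f"%(*np.percentile(a[g],[1,99]),np.median(b[g])))
b0=np.median(b[g]);line=(abs(b-b0)<.003)
bins=np.arange(-.046,.0461,.001)
for i in range(len(bins)-1):
    m=line&(a>=bins[i])&(a<bins[i+1])
    if m.sum(): print("%.1f:%d,%d"%(bins[i]*1e3,v.ravel()[m].mean(),S.ravel()[m].mean()),end=" ")
E
python3 bub.py w4
```

```text
t: 10.75
position: [0.5174, 0.0894, 0.0844]
ee_rot: [[-0.351, 0.936, -0.001], [0.936, 0.351, -0.0], [-0.0, -0.001, -1.0]]
ft_force: [-3.7, -1.9, 0.8]
gripper_width: 0.0355
t: 11.35
position: [0.5168, 0.0895, 0.0752]
ee_rot: [[-0.352, 0.936, -0.002], [0.936, 0.352, -0.001], [0.0, -0.002, -1.0]]
ft_force: [-9.8, -1.8, 5.9]
gripper_width: 0.0356
11.4 [0.5168 0.0895 0.0753] [-10.98574714  -2.08041756   7.10995415]
green a -0.0397..0.0283 b -0.0011
-46.0:111,21 -45.0:40,26 -44.0:42,16 -43.0:42,24 -42.0:41,24 -41.0:52,59 -40.0:130,202 -39.0:133,212 -38.0:134,211 -37.0:134,215 -36.0:134,211 -35.0:134,214 -34.0:134,213 -33.0:134,218 -32.0:134,214 -31.0:135,215 -30.0:135,213 -29.0:134,216 -28.0:135,214 -27.0:135,212 -26.0:135,213 -25.0:135,213 -24.0:135,213 -23.0:135,211 -22.0:136,216 -21.0:134,217 -20.0:145,216 -19.0:159,214 -18.0:159,214 -17.0:120,178 -16.0:46,93 -15.0:181,200 -14.0:200,206 -13.0:198,207 -12.0:198,208 -11.0:199,207 -10.0:199,206 -9.0:198,208 -8.0:199,207 -7.0:199,208 -6.0:198,207 -5.0:199,207 -4.0:198,207 -3.0:198,209 -2.0:198,207 -1.0:198,208 0.0:197,209 1.0:194,209 2.0:165,212 3.0:132,215 4.0:31,163 5.0:49,180 6.0:148,157 7.0:183,57 8.0:195,32 9.0:201,28 10.0:203,27 11.0:203,30 12.0:202,29 13.0:204,28 14.0:205,27 15.0:202,29 16.0:203,28 17.0:203,28 18.0:194,49 19.0:181,71 20.0:142,175 21.0:135,217 22.0:137,215 23.0:136,215 24.0:137,214 25.0:136,219 26.0:136,214 27.0:135,213 28.0:124,212 29.0:48,95 30.0:35,29 31.0:38,27 32.0:37,23 33.0:34,23 34.0:79,29 35.0:199,26 36.0:224,23 37.0:224,23 38.0:223,23 39.0:225,24 40.0:224,24 41.0:223,23 42.0:222,23 43.0:223,23 44.0:224,23 45.0:226,24
```

View pics/w4.png

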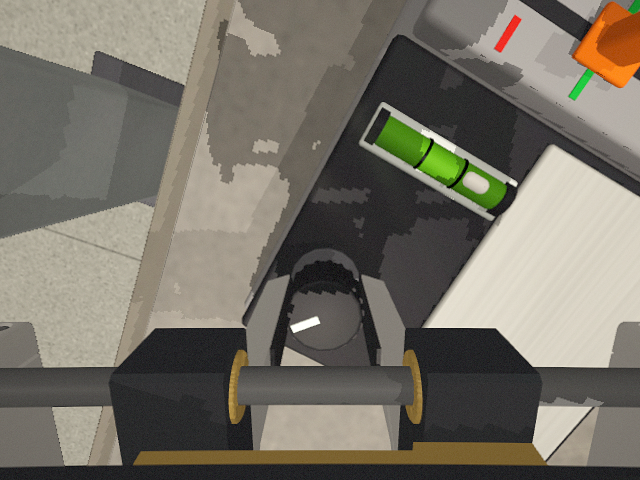

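The bubble is about 19 mm to the rear, as expected with the foot seated, so it needs about 54° clockwise. I'll turn most of that and ease the side force a little.

```bash
sed -i '/^bins/,$d' bub.py; cat >> bub.py <<'E'
bins=np.arange(-.046,.0461,.0005);A=[];V=[];Z=[]
for i in range(len(bins)-1):
    m=line&(a>=bins[i])&(a<bins[i+1])
    if m.sum(): A.append(bins[i]*1e3+.25);V.append(v.ravel()[m].mean());Z.append(S.ravel()[m].mean())
A,V,Z=map(np.array,(A,V,Z))
gl,gh=np.percentile(a[g],[1,99])*1e3
k=(A>gl+1)&(A<gh-1)
print("dark",[(x,int(t)) for x,t in zip(A[k],V[k]) if t<110]);w=k&(Z<120)&(V>120);print("bubble",A[w].min(),A[w].max(),A[w].mean(),"tube mid",(gl+gh)/2)
E
python3 -m jog '[{"jaw":-1,"dx":-0.1,"dy":0,"dz":0,"twist":-4},{"jaw":-1,"dx":0,"dy":0,"dz":0,"twist":-8},{"jaw":-1,"dx":0,"dy":0,"dz":0,"twist":-8},{"jaw":-1,"dx":0,"dy":0,"dz":0,"twist":-8},{"jaw":-1,"dx":0,"dy":0,"dz":0,"twist":-8},{"jaw":-1,"dx":0,"dy":0,"dz":0,"twist":-8},{"jaw":-1,"dx":0,"dy":0,"dz":0,"twist":0},{"jaw":-1,"dx":0,"dy":0,"dz":0,"twist":0},{"jaw":-1,"dx":0,"dy":0,"dz":0,"twist":0}]'
python3 bub.py w5; python3 -c "
from h import *
print(arm.state()['joints'])"
```

```text
t: 12.3
position: [0.5163, 0.0894, 0.0756]
ee_rot: [[0.397, 0.918, -0.001], [0.918, -0.397, -0.001], [-0.001, -0.0, -1.0]]
ft_force: [-8.3, -3.2, 9.4]
gripper_width: 0.0356
12.35 [0.5163 0.0894 0.0756] [-7.88022045 -2.53977528  7.87948673]
green a -0.0380..0.0301 b -0.0005
dark [(np.float64(-14.749999999999972), 67), (np.float64(-14.249999999999972), 26), (np.float64(-13.749999999999972), 91)]
bubble -3.2499999999999614 9.75000000000005 3.2500000000000444 tube mid -3.950266286488839
[ 0.11568504  0.46000229 -0.42295745  1.96602201  0.26535879  0.77006452
 -0.86918147]
```

View pics/w5.png

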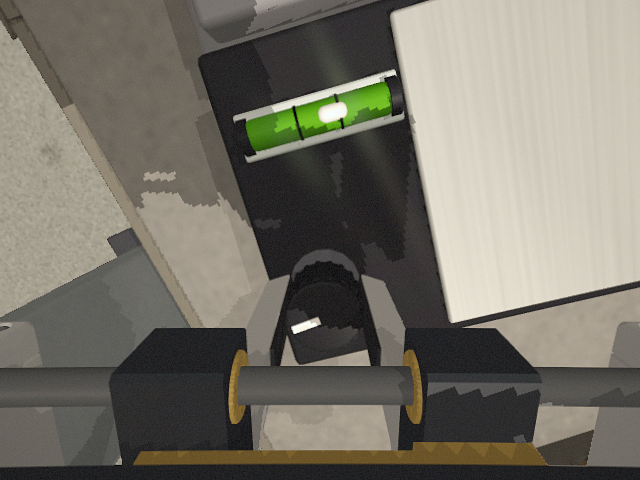

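```bash
python3 -m jog '[{"jaw":-1,"dx":-0.1,"dy":0,"dz":0,"twist":-6},{"jaw":-1,"dx":0,"dy":0,"dz":0,"twist":-6},{"jaw":-1,"dx":0,"dy":0,"dz":0,"twist":0},{"jaw":-1,"dx":0,"dy":0,"dz":0,"twist":0},{"jaw":-1,"dx":0,"dy":0,"dz":0,"twist":0},{"jaw":-1,"dx":0,"dy":0,"dz":0,"twist":0},{"jaw":-1,"dx":0,"dy":0,"dz":0,"twist":0}]'
python3 bub.py w6
```

```text
t: 13.05
position: [0.5161, 0.0895, 0.0758]
ee_rot: [[0.58, 0.815, 0.001], [0.815, -0.58, -0.0], [0.0, 0.001, -1.0]]
ft_force: [-3.7, -2.8, 8.3]
gripper_width: 0.0355
13.1 [0.5161 0.0895 0.0758] [-3.90157891 -2.98950369  8.96723302]
green a -0.0377..0.0302 b -0.0008
dark [(np.float64(-14.749999999999972), 96), (np.float64(-14.249999999999972), 30), (np.float64(-13.749999999999972), 41), (np.float64(6.750000000000047), 44), (np.float64(7.250000000000048), 107)]
bubble -6.2499999999999645 6.250000000000047 4.1505260766755855e-14 tube mid -3.782838248761287
```

```bash
python3 -m jog '[{"jaw":-1,"dx":0,"dy":0,"dz":0,"twist":-5.5},{"jaw":-1,"dx":0,"dy":0,"dz":0,"twist":-5.5},{"jaw":-1,"dx":0,"dy":0,"dz":0,"twist":0},{"jaw":-1,"dx":0,"dy":0,"dz":0,"twist":0},{"jaw":-1,"dx":0,"dy":0,"dz":0,"twist":0},{"jaw":-1,"dx":0,"dy":0,"dz":0,"twist":0},{"jaw":-1,"dx":0,"dy":0,"dz":0,"twist":0}]'
python3 bub.py w7
```

```text
t: 13.8
position: [0.516, 0.0896, 0.0759]
ee_rot: [[0.724, 0.689, 0.001], [0.689, -0.724, -0.0], [0.0, 0.0, -1.0]]
ft_force: [-3.9, -2.8, 9.3]
gripper_width: 0.0355
13.85 [0.516  0.0896 0.0759] [-4.52775329 -2.77596489  9.45398712]
green a -0.0375..0.0309 b -0.0012
dark [(np.float64(-14.249999999999972), 28), (np.float64(-13.749999999999972), 18), (np.float64(-13.24999999999997), 92), (np.float64(6.250000000000047), 92), (np.float64(6.750000000000047), 48), (np.float64(7.250000000000048), 80)]
bubble -9.249999999999966 3.750000000000045 -2.749999999999961 tube mid -3.3078466609305757
```

```bash
python3 - <<'E'
from h import *
p=cv2.imread("pics/w7.png");cv2.imwrite("pics/w7c.png",cv2.resize(p[0:200,200:440],None,fx=3,fy=3,interpolation=cv2.INTER_CUBIC))
E
```

```text
(no output)
```

View pics/w7c.png

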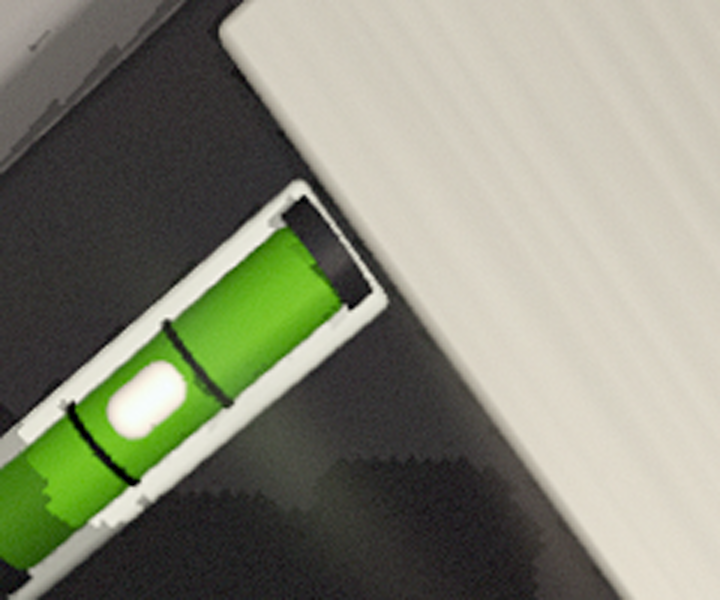

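The bubble sits between the lines, about 0.8 mm towards the rear. One small final turn, then I check that it holds.

```bash
python3 -m jog '[{"jaw":-1,"dx":0,"dy":0,"dz":0,"twist":-2.5},{"jaw":-1,"dx":0,"dy":0,"dz":0,"twist":0},{"jaw":-1,"dx":0,"dy":0,"dz":0,"twist":0},{"jaw":-1,"dx":0,"dy":0,"dz":0,"twist":0},{"jaw":-1,"dx":0,"dy":0,"dz":0,"twist":0},{"jaw":-1,"dx":0,"dy":0,"dz":0,"twist":0},{"jaw":-1,"dx":0,"dy":0,"dz":0,"twist":0},{"jaw":-1,"dx":0,"dy":0,"dz":0,"twist":0}]'
python3 bub.py w8
python3 - <<'E'
from h import *
snap("scene","scene8")
a=load("scene0")[0][200:400,140:400];b=load("scene8")[0][200:400,140:400]
cv2.imwrite("pics/cmp.png",np.hstack([cv2.resize(x,None,fx=1.5,fy=1.5) for x in(a,b)])[:,:,::-1])
E
```

```text
t: 14.65
position: [0.516, 0.0896, 0.0758]
ee_rot: [[0.754, 0.657, 0.0], [0.657, -0.754, -0.0], [0.0, 0.0, -1.0]]
ft_force: [-4.7, -3.1, 9.7]
gripper_width: 0.0354
14.7 [0.516  0.0896 0.0758] [-3.45903921 -2.76094711  8.9700173 ]
green a -0.0375..0.0310 b -0.0014
dark [(np.float64(-14.249999999999972), 30), (np.float64(-13.749999999999972), 17), (np.float64(-13.24999999999997), 95), (np.float64(6.250000000000047), 82), (np.float64(6.750000000000047), 35), (np.float64(7.250000000000048), 64)]
bubble -9.749999999999968 3.2500000000000444 -3.2499999999999614 tube mid -3.2548595499223723
```

View pics/cmp.png

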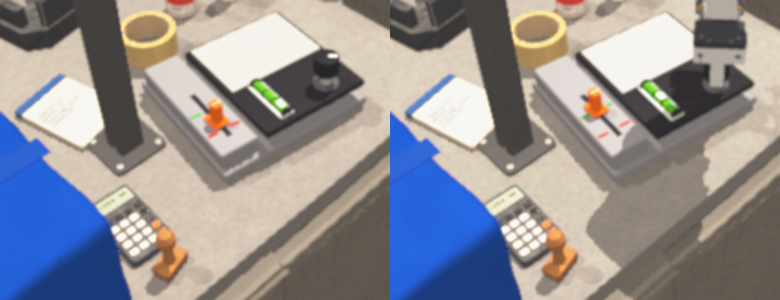

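Bystanders are unmoved, the lock is at the green mark, and the bubble is within about 0.3 mm of centre. I'm handing it in.

```bash
python3 -c "
from h import *
print(order.finish_job(),arm.state()['t'])"
```

```text
the job is handed in; nothing more can be done
the job is handed in; nothing more can be done
```

The scale is level and the job is handed in at about 14.7 s, with the gripper still holding the knob pressed down. I slid the orange lock to the green mark, gripped the knob, pressed it, and turned it about 70° clockwise in four steps.

Last checks:
- **Lock:** within about 1 mm of the green mark along its track. I measured this just after releasing it, and the final picture shows it still there.
- **Knob:** pressed about 8.6 mm below its free height, pushing back with about 9 N. That works out to roughly 6 mm against its own spring, so the foot is well seated and the knob is short of its stop.
- **Bubble:** about 0.3 mm from the middle of the two lines, and steady.
- **Bystanders:** the calculator and stamp look unmoved between the first and last pictures. I did not compare the mug's position; the arm never worked near it.

Things that disagreed or went wrong:
- My first move was refused because each row needs all its keys; nothing moved.
- The bubble moved about 15–16 mm per radian of tool turn rather than the stated 20, so I corrected in small steps against the pictures.
- A side force of about 10 N showed when I first pressed the knob; after small shifts it was about 4–5 N at the end.

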